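# Lock the counter dispensers into the rack, set the loose one aside

### The arm

A 6-joint arm with a two-finger parallel gripper is mounted at the origin on the work surface. World frame = base frame: x ahead of the robot, y to its left, z up, the work surface at z = 0. Lengths are in m, angles in degrees, forces in N, time in s.
With the tool pointing down it reaches from about 0.275 to 0.85 m from the base axis. Payload 19 kg.
Tool frame: the origin (TCP) lies at the very end of the fingers, on their centre line; the grasp point (between the pads) lies 19 mm behind it (bot.grip_depth is the z of the grasp point in the tool frame, in m); z points along the fingers, y is the line along which they close (so a half turn about z gives the same grasp; the last joint's range is limited). The gripper opens to 85 mm and grips with 20 to 120 N. Pads are 22 mm wide; open, the fingers measure 114 mm over their backs; the gripper's body (76 mm by 85 mm) begins 54 mm behind the grasp point. The pads swing forward as they close: fully open they stand 13 mm farther back than shut.
Start: joints at [68.698, 8.623, 82.357, -0, 89.026, -7.678], TCP at [0.135, 0.559, 0.231] pointing down, gripper open.
Joint ranges: [-160.23, 160.23], [-39.13, 120.54], [6.94, 153.29], [-79.49, 259.48], [9.18, 160.14], [-161.06, 161.06]. Speed limits (degrees/s): [108.29, 108.29, 127.2, 172.46, 172.46, 172.46].

### API

Orientations are given as a 3x3 rotation matrix whose columns are the frame's x, y, z axes.
In Python, from station import bot gives the robot as it stands.
- The arm moves only by the shell command python3 shift.py FILE, which reads ROWS from the file FILE. ROWS is a JSON object whose key "ticks" holds a list of rows, 1 to 8 of them, each of 7 numbers: dx, dy, dz in m, then a rotation vector rx, ry, rz in degrees, then the finger opening in m; each row is the pose to reach, as a shift and turn from the pose commanded when the command began, along the tool's axes at that moment; what a row does not reach only later rows make up. A row lasts 1/12 s, in which the tool goes at most 0.0417 m and 7.16 degrees, less where a joint would pass 70% of its speed; a pose out of reach is approached as far as the arm can. The fingers move at their own pace and stop on an object; the grip force is fixed at half the most. Time passes only in rows, so rows that do not move let the fingers close. It prints the time, the measured TCP pose, the force, the opening and the grip force at its end. Input that does not fit is refused with a message, and nothing moves.
- bot.observe(): the state, without advancing time (a new reading comes with each control period).
- bot.get_image(name): name is "side" or "top" or "wrist"; returns a dict with "color" (400x640x3 uint8, red, green, blue), "z_map" (400x640 float32, m along the optical axis (not along the pixel's ray), 0 where there is no reading), "fx", "fy", "cx", "cy" (pixels), "view" (4x4, takes a point from world to camera coordinates); the wrist camera has in their place "tool_from_camera" (4x4, takes a point from camera to tool coordinates, whose origin is the TCP and whose axes are the flange's). Camera axes: x right, y down, z forward; pixel columns grow to the right and rows downward; lengths in m; the calibration is good to about 2 mm. A picture is of the moment at which its call begins: read the wrist's pose just before it.
- bot.hand_in(): hands the job in; it is judged then, once.
The state is a dict: "clock": time; "qpos": joint angles; "dq": joint speeds; "tau": joint torques, N m; "eef_pos": TCP position; "tcp_rot": TCP orientation; "contact_force": force on the tool from outside, world axes, zero at the start; "moment": the same for the moment, N m; "grip_width": finger opening in m; "grasp_force": force on a finger pad.
Only numpy, scipy, OpenCV 4.12 (cv2) and the standard library are available. Lean on these libraries where they do the work, as an engineer would, in place of code of your own. Each camera call takes 0.05 s, during which the arm holds its last target. There are 200 camera calls.

### The job

The game is over: lock the three counter dispensers into the tile rack for carrying by pushing each plunger fully home, so that it catches and stays down. One of the rack's three catches is worn and lets its plunger spring back up: lift that dispenser out and set it down gently in the black dish, leaving the other two locked and seated in the rack. Do not disturb the dice or the bottle opener, or push the dish about.

Things in the scene. Friction and masses are not known exactly. Their poses are not given: they have to be found in the camera images.
- dispenser_1: Counter dispenser 1 of three alike: flat grey-white plastic magazine 36 mm thick (x), 80 mm wide (y), 112 mm tall (z), 0.17 to 0.29 kg, loose, two stacks of white counters in its open front (+x). Origin: centre of its underside; z runs up its length to the plunger. It leans in the rack, back on the face, underside on the ledge. Its top half can be gripped across the thickness (x)
- dispenser_1_mid (a point): the centre of dispenser 1's body, 56 mm up its z axis from the underside
- plunger_1 (a joint): dispenser 1's spring plunger, pressed in along the dispenser's -z: 0 = up, pad top 132 mm from the underside (20 mm above the shell); 0.014 = fully home, pad top 6 mm above the shell. The spring gives 2 N up, 7 N home; the rack's catch adds 1 to 2 N and snaps in near 0.012. Let go, it stays at about 0.011, or springs back to 0 where the catch is worn
- plunger_1_top (a point): centre of the top of dispenser 1's thumb pad, a black pad 28 mm (x) by 44 mm (y) in the dispenser's axes, on its centre line; moves with the pad
- dispenser_2: Counter dispenser 2 of three alike: flat grey-white plastic magazine 36 mm thick (x), 80 mm wide (y), 112 mm tall (z), 0.17 to 0.29 kg, loose, two stacks of white counters in its open front (+x). Origin: centre of its underside; z runs up its length to the plunger. It leans in the rack, back on the face, underside on the ledge. Its top half can be gripped across the thickness (x)
- dispenser_2_mid (a point): the centre of dispenser 2's body, 56 mm up its z axis from the underside
- plunger_2 (a joint): dispenser 2's spring plunger, pressed in along the dispenser's -z: 0 = up, pad top 132 mm from the underside (20 mm above the shell); 0.014 = fully home, pad top 6 mm above the shell. The spring gives 2 N up, 7 N home; the rack's catch adds 1 to 2 N and snaps in near 0.012. Let go, it stays at about 0.011, or springs back to 0 where the catch is worn
- plunger_2_top (a point): centre of the top of dispenser 2's thumb pad, a black pad 28 mm (x) by 44 mm (y) in the dispenser's axes, on its centre line; moves with the pad
- dispenser_3: Counter dispenser 3 of three alike: flat grey-white plastic magazine 36 mm thick (x), 80 mm wide (y), 112 mm tall (z), 0.17 to 0.29 kg, loose, two stacks of white counters in its open front (+x). Origin: centre of its underside; z runs up its length to the plunger. It leans in the rack, back on the face, underside on the ledge. Its top half can be gripped across the thickness (x)
- dispenser_3_mid (a point): the centre of dispenser 3's body, 56 mm up its z axis from the underside
- plunger_3 (a joint): dispenser 3's spring plunger, pressed in along the dispenser's -z: 0 = up, pad top 132 mm from the underside (20 mm above the shell); 0.014 = fully home, pad top 6 mm above the shell. The spring gives 2 N up, 7 N home; the rack's catch adds 1 to 2 N and snaps in near 0.012. Let go, it stays at about 0.011, or springs back to 0 where the catch is worn
- plunger_3_top (a point): centre of the top of dispenser 3's thumb pad, a black pad 28 mm (x) by 44 mm (y) in the dispenser's axes, on its centre line; moves with the pad
- rack: Pale blue rack, 360 mm long (y), 56 mm high, fixed. Origin: centre of its underside. A groove along y lies 7 mm above it: from there the face rises 56 mm leaning 30 degrees to -x, and the ledge 43 mm at right angles to it, to +x, ending in a 3 mm lip. Dispensers lean with tops to -x; the centres of their undersides sit at x 16, z 16 mm. One pulled out by force comes unlocked
- dish: Black ceramic dish, round, 196 mm across the rim, 30 mm high, flat floor 140 mm across and 7 mm up, 0.75 kg, loose on the table. Origin at the centre of its underside
- opener: Steel bottle opener 130 mm long, 39 mm at its ring, 5 mm thick, flat on the table; origin near its middle, underside. A bystander
- die_a: Bone-white acrylic die, a 20 mm cube on the table; origin at the centre of its underside. A bystander
- die_b: Bone-white acrylic die, a 20 mm cube on the table; origin at the centre of its underside. A bystander

How it is judged:
By the outcome, as a careful person would: the job done as asked, in the order asked, and still so for the second after the job is handed in, with the robot touching nothing.
It also fails if it takes over 53 s, if anything falls off the work surface, if the arm or the gripper's body presses on something with over 40 N, if the wrist force passes 120 N, or if a joint passes its speed limit or range.

## Working session

There is one attempt and no reset: what is moved stays moved. The work goes in short steps, Python scripts to look and compute and a shell command to move; the robot and the scene stay as the last step left them, time stands still between calls to the robot, and variables do not carry over. Pictures are saved under pics/ and viewed, at most 10 in all, crops included, and the job is handed in when it is done.

```bash
ls; mkdir -p pics
python3 - <<'E'
from station import bot
import cv2,numpy as np
s=bot.observe();print(s)
for n in("top","side"):
    d=bot.get_image(n);cv2.imwrite(f"pics/{n}0.png",d["color"][...,::-1]);np.savez(f"{n}0.npz",**d)
    print(n,d["fx"],d["cx"],d["cy"],d["view"])
E
```

```text
pics
shift.py
station.py
{'clock': 0.0, 'qpos': array([ 6.86978455e+01,  8.65267948e+00,  8.23929119e+01,  1.80067399e-03,
        8.90264171e+01, -7.67799776e+00]), 'dq': array([-0.02193956,  0.02188116,  0.05947805, -0.02574126,  0.05874597,
       -0.09184054]), 'tau': array([-9.52730579e-05, -7.13046813e+01, -5.70868850e+01, -8.73180124e-05,
        8.84267036e-03, -5.03957835e-05]), 'eef_pos': array([0.1353656 , 0.55858766, 0.23065909]), 'tcp_rot': array([[-9.71861596e-01,  2.35552121e-01, -4.85848783e-04],
       [ 2.35552538e-01,  9.71860925e-01, -1.15950230e-03],
       [ 1.99054221e-04, -1.24131867e-03, -9.99999210e-01]]), 'contact_force': array([ 0.06584301, -0.05514702, -0.34236642]), 'moment': array([ 0.00568315,  0.02350294, -0.06257181]), 'grasp_force': 0.0, 'grip_width': 0.08556179106456424}
top 465.30475395509035 323.65906143859456 187.60191943439315 [[-0.01985537 -0.99959692 -0.02029204 -0.00618523]
 [-0.99748183  0.02118735 -0.06768376  0.56918921]
 [ 0.06808641  0.01889706 -0.99750045  1.23883948]
 [ 0.          0.          0.          1.        ]]
side 479.9209869836021 321.1822494266458 194.14998366251334 [[ 0.96773453 -0.25180791  0.00909099 -0.53434628]
 [-0.16694159 -0.6677701  -0.72540581  0.1574932 ]
 [ 0.18873361  0.70048259 -0.6882614   0.94174618]
 [ 0.          0.          0.          1.        ]]
```

View pics/top0.png

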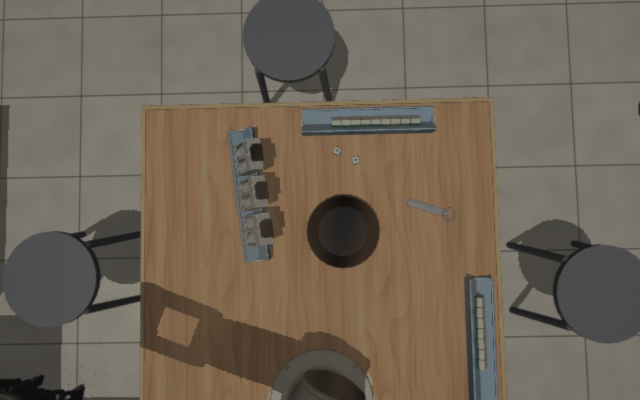

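View pics/side0.png

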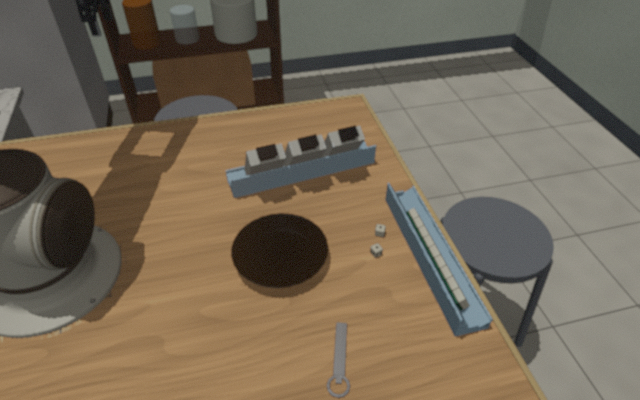

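Top view: rack at left (about columns 228-270, rows 128-262) with three black pads at (257,152), (261,190) and (266,229), leaning towards the right of the image. The dish is at (343,231), the dice at (337,151) and (355,160), and the opener at (432,210). The side view agrees.

```bash
cat > h.py <<'E'
import numpy as np,cv2
from station import bot
def cloud(d):
    z=d["z_map"].astype(float);v,u=np.mgrid[:400,:640]
    P=np.stack([(u-d["cx"])/d["fx"]*z,(v-d["cy"])/d["fy"]*z,z],-1)
    M=np.linalg.inv(d["view"]) if "view" in d else None
    return P@M[:3,:3].T+M[:3,3]
E
python3 - <<'E'
from h import *
for n in("top","side"):
    d=dict(np.load(n+"0.npz"));W=cloud(d);ok=d["z_map"]>0
    c=d["color"].astype(int);hsv=cv2.cvtColor(d["color"],cv2.COLOR_RGB2HSV)
    X,Y,Z=W[...,0],W[...,1],W[...,2]
    reg=ok&(X>.2)&(X<.75)&(Y>.05)&(Y<.4)
    print(n,"table z",np.median(Z[ok&(abs(Z)<.02)&(X>.2)]))
    blue=reg&(hsv[...,0]>95)&(hsv[...,0]<125)&(hsv[...,1]>60)&(Z>.004)&(Z<.075)
    r=cv2.minAreaRect(W[blue][:,:2].astype(np.float32));print("blue",blue.sum(),r)
    pad=reg&(c.sum(-1)<110)&(Z>.09)
    k,L,st,ce=cv2.connectedComponentsWithStats(pad.astype(np.uint8))
    for i in range(1,k):
        if st[i,4]>25:
            p=W[L==i];m=np.median(p,0);q=p[np.abs(p-m).max(1)<.04]
            U,S,V=np.linalg.svd(q-q.mean(0),full_matrices=False)
            print("pad",ce[i],st[i,4],q.mean(0).round(4),"n",V[2].round(3),"ax",V[0].round(3), "zmax",np.percentile(q[:,2],[5,95]).round(4))
    dish=ok&(c.sum(-1)<130)&(Z<.05)&(Z>.0)&(X>.2)&(X<.65)&(abs(Y)<.2)
    k,L,st,ce=cv2.connectedComponentsWithStats(dish.astype(np.uint8));i=1+np.argmax(st[1:,4])
    p=W[L==i];print("dish",ce[i],st[i,4],p[:,:3].min(0),p.max(0)); rim=p[p[:,2]>.024];print(cv2.minEnclosingCircle(rim[:,:2].astype(np.float32)))
    hi=reg&(Z>.065)
    p=W[hi];print("disp",len(p),p.min(0),p.max(0))
E
```

```text
top table z -0.00017374713440831968
blue 0 ((0.0, 0.0), (0.0, 0.0), 0.0)
pad [256.30967742 151.98064516] 155 [0.6537 0.1456 0.1299] n [-0.04   0.387 -0.921] ax [-0.997 -0.073  0.013] zmax [0.1201 0.1378]
dish [342.10725983 230.48471616] 3664 [ 3.56159429e-01 -1.58140609e-01  1.87032325e-05] [0.54750807 0.02643094 0.03606425]
((0.452053040266037, -0.0677357092499733), 0.09594620019197464)
disp 2061 [0.42082496 0.10725551 0.06511271] [0.69335929 0.20340297 0.14087209]
side table z -0.0021526680657699138
blue 2 ((0.7148747444152832, 0.16978740692138672), (0.005852943751960993, 0.0), 164.11439514160156)
pad [347.74390244 133.67682927] 164 [0.6489 0.1399 0.1259] n [ 0.068 -0.566  0.821] ax [-0.976 -0.21  -0.063] zmax [0.1195 0.1326]
pad [308.73873874 142.88288288] 111 [0.5563 0.1285 0.1255] n [-0.021  0.576 -0.817] ax [-0.936 -0.298 -0.185] zmax [0.1188 0.1325]
dish [279.37817306 250.46822309] 5397 [ 0.35405434 -0.16294614  0.00051507] [0.54301983 0.02662188 0.031721  ]
((0.449571430683136, -0.06742267310619354), 0.0961739718914032)
disp 2480 [0.41634916 0.1057706  0.06509919] [0.69185831 0.18695494 0.13622328]
```

Run:
```python
from h import *
d=dict(np.load("top0.npz"));hsv=cv2.cvtColor(d["color"],cv2.COLOR_RGB2HSV)
print(hsv[135,240],hsv[200,240],hsv[255,255],hsv[152,257],hsv[190,262],hsv[229,266])
for n in("top","side"):
    d=dict(np.load(n+"0.npz"));W=cloud(d);ok=d["z_map"]>0
    hsv=cv2.cvtColor(d["color"],cv2.COLOR_RGB2HSV);X,Y,Z=W[...,0],W[...,1],W[...,2]
    reg=ok&(X>.2)&(X<.78)&(Y>.05)&(Y<.4)
    blue=reg&(hsv[...,0]>90)&(hsv[...,0]<125)&(hsv[...,1]>35)&(Z>.004)&(Z<.075)
    k,L,st,ce=cv2.connectedComponentsWithStats((reg&(Z>.004)&(Z<.2)).astype(np.uint8),connectivity=4);i=1+np.argmax(st[1:,4])
    p=W[(L==i)&(Z<.07)]
    print(n,"blue",blue.sum(),cv2.minAreaRect(W[blue][:,:2].astype(np.float32)) if blue.sum() else 0,"geo",st[i],cv2.minAreaRect(p[:,:2].astype(np.float32)))
    pad=reg&(hsv[...,2]<65)&(Z>.1)
    k,L,st,ce=cv2.connectedComponentsWithStats(pad.astype(np.uint8),connectivity=4)
    for i in range(1,k):
        if st[i,4]>25:
            p=W[L==i];m=np.median(p,0);q=p[(np.abs(p-m).max(1)<.03)]
            print("pad",ce[i].round(1),st[i],m.round(4),"rect",cv2.minAreaRect(q[:,:2].astype(np.float32)),"z",np.percentile(q[:,2],[5,50,95]).round(4))
```

```text
[100  47 115] [ 25  28 102] [ 98  25 110] [16 76 37] [16 74 52] [15 78 52]
top blue 320 ((0.6499873399734497, 0.195905402302742), (0.16234524548053741, 0.06565573066473007), 5.677415370941162) geo [ 228  126   46  137 4058] ((0.553482174873352, 0.18068267405033112), (0.3635508716106415, 0.0942288413643837), 6.617995738983154)
pad [256.4 152.2] [250 143  14  18 203] [0.6537 0.1458 0.1296] rect ((0.6531521677970886, 0.1476491391658783), (0.042527250945568085, 0.031136412173509598), 8.31456184387207) z [0.1179 0.1296 0.1373]
pad [261.3 190.1] [255 182  14  17 198] [0.5586 0.1343 0.1296] rect ((0.5582308769226074, 0.13564427196979523), (0.041965704411268234, 0.031122460961341858), 7.336907386779785) z [0.1178 0.1296 0.1369]
pad [266.5 228. ] [260 219  14  19 203] [0.4649 0.1217 0.1293] rect ((0.4647251069545746, 0.12448940426111221), (0.04318305477499962, 0.030807916074991226), 7.504647731781006) z [0.119  0.1293 0.1366]
side blue 2032 ((0.5523103475570679, 0.17851456999778748), (0.358053982257843, 0.0715758204460144), 5.159467697143555) geo [ 226  126  151   70 5414] ((0.5536476373672485, 0.17821535468101501), (0.36272165179252625, 0.07527464628219604), 5.448312759399414)
pad [347.9 133.8] [339 127  19  15 208] [0.6495 0.1409 0.1263] rect ((0.6501611471176147, 0.14159268140792847), (0.040882620960474014, 0.024747665971517563), 5.848362922668457) z [0.106  0.1263 0.1327]
pad [308.3 142.8] [299 136  19  15 211] [0.5554 0.1302 0.1261] rect ((0.5554608702659607, 0.13057151436805725), (0.038195911794900894, 0.024961885064840317), 6.264730930328369) z [0.106  0.1261 0.1327]
pad [266.7 152.4] [257 145  20  16 226] [0.4612 0.1185 0.1262] rect ((0.4616183042526245, 0.11881972849369049), (0.03840184211730957, 0.02407839521765709), 4.248569011688232) z [0.1063 0.1262 0.1329]
```

```bash
cat >> h.py <<'E'
from scipy.spatial.transform import Rotation as Ro
a=np.radians(6.95);rx=np.array([-np.sin(a),np.cos(a),0]);ry=np.array([-np.cos(a),-np.sin(a),0]);k=np.array([0,0,1.])
dz=-.5*rx+np.sqrt(.75)*k;dx=np.sqrt(.75)*rx+.5*k
Rt=np.stack([ry,dx,-dz],1)       # tool aligned with a dispenser
Rv=np.stack([ry,rx,-k],1)        # tool straight down
top=dict(n=np.array([.463,.121,.1295]),m=np.array([.557,.1325,.1295]),f=np.array([.6517,.144,.1295]))
def at(i,h): return top[i]+dz*(h-.132)   # point h up dispenser axis
def go(P,R=Rt):
    s=bot.observe();T=s["tcp_rot"]
    print("shift",(T.T@(np.array(P)-s["eef_pos"])).round(4),"rot",Ro.from_matrix(T.T@R).as_rotvec(degrees=True).round(2))
E
python3 -c "
from h import *
go(at('n',.172))"
```

```text
shift [-0.4285 -0.3668  0.0669] rot [-29.73   5.37 -20.11]
```

```bash
echo '{"ticks":[[-0.4285, -0.3668, 0, -29.7, 5.4, -20.1, 0], [-0.4285, -0.3668, 0, -29.7, 5.4, -20.1, 0], [-0.4285, -0.3668, 0, -29.7, 5.4, -20.1, 0], [-0.4285, -0.3668, 0, -29.7, 5.4, -20.1, 0], [-0.4285, -0.3668, 0, -29.7, 5.4, -20.1, 0], [-0.4285, -0.3668, 0, -29.7, 5.4, -20.1, 0], [-0.4285, -0.3668, 0, -29.7, 5.4, -20.1, 0], [-0.4285, -0.3668, 0, -29.7, 5.4, -20.1, 0]]}' > m.json && python3 shift.py m.json; python3 -c "
from h import *
go(at('n',.172))"
```

```text
clock: 0.77
eef_pos: [0.2839, 0.3528, 0.2302]
tcp_rot: [[-0.993, -0.105, -0.061], [-0.121, 0.86, 0.496], [0.0, 0.5, -0.866]]
contact_force: [1.1, 1.0, -0.3]
grip_width: 0.0001
grasp_force: 0.0
shift [-0.1497 -0.2684 -0.0787] rot [-0.02 -0.02 -0.01]
```

```bash
echo '{"ticks":[[-0.15, -0.268, -0.1, 0, 0, 0, 0], [-0.15, -0.268, -0.1, 0, 0, 0, 0], [-0.15, -0.268, -0.1, 0, 0, 0, 0], [-0.15, -0.268, -0.1, 0, 0, 0, 0], [-0.15, -0.268, -0.1, 0, 0, 0, 0], [-0.15, -0.268, -0.1, 0, 0, 0, 0], [-0.15, -0.268, -0.1, 0, 0, 0, 0], [-0.15, -0.268, -0.1, 0, 0, 0, 0]]}' > m.json && python3 shift.py m.json; echo '{"ticks":[[0, 0, 0, 0, 0, 0, 0], [0, 0, 0, 0, 0, 0, 0], [0, 0, 0, 0, 0, 0, 0]]}' > m.json && python3 shift.py m.json
python3 - <<'E'
from h import *
go(at('n',.135))
for n in("side","wrist"):
    d=bot.get_image(n);im=d["color"][...,::-1]
    cv2.imwrite(f"pics/{n}1.png",cv2.resize(im[80:230,200:420],(800,545)) if n=="side" else im)
E
```

```text
clock: 1.43
eef_pos: [0.4678, 0.0888, 0.1827]
tcp_rot: [[-0.993, -0.101, -0.061], [-0.118, 0.862, 0.493], [0.003, 0.497, -0.868]]
contact_force: [-0.2, 1.0, 0.4]
grip_width: -0.0001
grasp_force: 0.0
clock: 1.68
eef_pos: [0.4663, 0.0919, 0.1834]
tcp_rot: [[-0.993, -0.102, -0.062], [-0.119, 0.862, 0.493], [0.003, 0.497, -0.868]]
contact_force: [-0.1, 0.1, 0.2]
grip_width: -0.0003
grasp_force: 0.0
shift [-0.0004 -0.0014  0.0583] rot [-0.18 -0.09 -0.18]
```

View pics/wrist1.png

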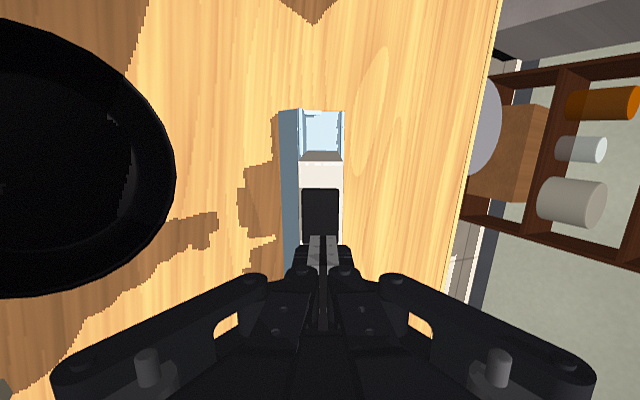

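View pics/side1.png

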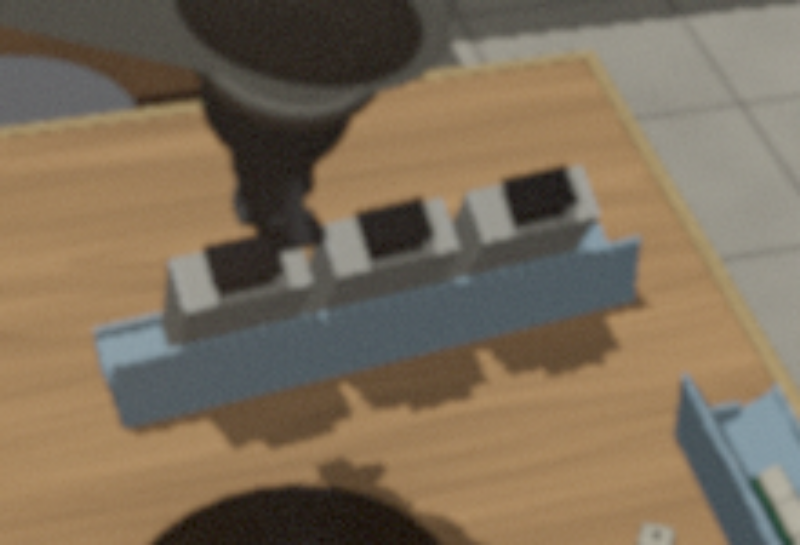

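Wrist view: the pad is centred at about (320,211), in line with the fingers at about column 323. In the side crop all three plungers are up. Next I approach and press in small steps.

```bash
echo '{"ticks":[[0, -0.0014, 0.03, -0.2, -0.1, -0.2, 0], [0, -0.0014, 0.053, -0.2, -0.1, -0.2, 0], [0, -0.0014, 0.057, -0.2, -0.1, -0.2, 0], [0, -0.0014, 0.057, -0.2, -0.1, -0.2, 0]]}' > m.json && python3 shift.py m.json; echo '{"ticks":[[0, 0, 0.004, 0, 0, 0, 0], [0, 0, 0.008, 0, 0, 0, 0], [0, 0, 0.008, 0, 0, 0, 0]]}' > m.json && python3 shift.py m.json;python3 -c "
from h import *
go(at('n',.118))"
```

```text
clock: 2.12
eef_pos: [0.4622, 0.1196, 0.1332]
tcp_rot: [[-0.992, -0.107, -0.062], [-0.124, 0.859, 0.497], [0.0, 0.5, -0.866]]
contact_force: [0.5, -0.3, 0.5]
grip_width: -0.0002
grasp_force: 0.0
clock: 2.37
eef_pos: [0.4632, 0.1225, 0.1271]
tcp_rot: [[-0.993, -0.106, -0.059], [-0.121, 0.86, 0.496], [-0.002, 0.5, -0.866]]
contact_force: [0.7, 0.1, 3.7]
grip_width: -0.0003
grasp_force: 1.5
shift [ 0.0004 -0.0001  0.0112] rot [-0.01  0.11  0.09]
```

```bash
echo '{"ticks":[[0, 0, 0.004, 0, 0, 0, 0], [0, 0, 0.008, 0, 0, 0, 0], [0, 0, 0.01, 0, 0, 0, 0], [0, 0, 0.01, 0, 0, 0, 0]]}' > m.json && python3 shift.py m.json;echo '{"ticks":[[0, 0, 0.002, 0, 0, 0, 0], [0, 0, 0.003, 0, 0, 0, 0], [0, 0, 0.003, 0, 0, 0, 0]]}' > m.json && python3 shift.py m.json;python3 -c "
from h import *
go(at('n',.118))"
```

```text
clock: 2.7
eef_pos: [0.4627, 0.1275, 0.1185]
tcp_rot: [[-0.993, -0.106, -0.058], [-0.121, 0.859, 0.497], [-0.002, 0.5, -0.866]]
contact_force: [0.2, -0.4, 7.5]
grip_width: 0.0004
grasp_force: 3.2
clock: 2.95
eef_pos: [0.4633, 0.1279, 0.1179]
tcp_rot: [[-0.993, -0.107, -0.056], [-0.121, 0.86, 0.496], [-0.005, 0.499, -0.867]]
contact_force: [-8.3, -15.9, 35.2]
grip_width: -0.0004
grasp_force: 18.3
shift [ 0.0011 -0.0001  0.0005] rot [-0.08  0.23  0.15]
```

```bash
echo '{"ticks":[[0, 0, -0.015, 0, 0, 0, 0], [0, 0, -0.035, 0, 0, 0, 0], [-0.04, 0, -0.035, 0, 0, 0, 0], [-0.08, 0, -0.035, 0, 0, 0, 0], [-0.0947, 0, -0.035, 0, 0, 0, 0], [-0.0947, 0, -0.035, 0, 0, 0, 0], [-0.0947, 0, -0.035, 0, 0, 0, 0]]}' > m.json && python3 shift.py m.json;python3 - <<'E'
from h import *
go(at('m',.130))
d=bot.get_image("side");cv2.imwrite("pics/side2.png",cv2.resize(d["color"][80:230,200:420,::-1],(800,545)))
W=cloud(d)
for u,v in((267,150),(308,141),(348,132)):print(W[v-1:v+2,u-2:u+3].reshape(-1,3).mean(0).round(4))
E
```

```text
clock: 3.53
eef_pos: [0.5583, 0.1229, 0.1453]
tcp_rot: [[-0.993, -0.106, -0.061], [-0.122, 0.86, 0.496], [-0.0, 0.5, -0.866]]
contact_force: [-0.1, 0.2, -0.6]
grip_width: -0.0003
grasp_force: 0.0
shift [0.0001 0.0005 0.0206] rot [-0.   -0.    0.04]
[0.4629 0.1217 0.1286]
[0.5524 0.1186 0.1386]
[0.6504 0.1431 0.1279]
```

View pics/side2.png

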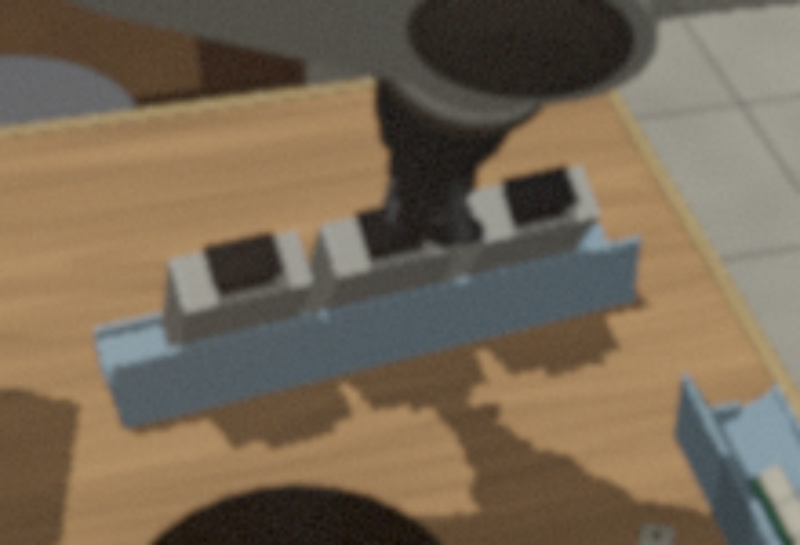

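The near pad is back up at z ≈ 0.129 after being pressed fully home, so its catch looks worn. Now the middle one.

```bash
echo '{"ticks":[[0, 0, 0.017, 0, 0, 0, 0], [0, 0.0003, 0.022, 0, 0, 0, 0], [0, 0.0003, 0.026, 0, 0, 0, 0], [0, 0.0003, 0.03, 0, 0, 0, 0], [0, 0.0003, 0.032, 0, 0, 0, 0], [0, 0.0003, 0.033, 0, 0, 0, 0], [0, 0.0003, 0.033, 0, 0, 0, 0]]}' > m.json && python3 shift.py m.json;echo '{"ticks":[[0, 0, 0.001, 0, 0, 0, 0], [0, 0, 0.001, 0, 0, 0, 0], [0, 0, 0.001, 0, 0, 0, 0]]}' > m.json && python3 shift.py m.json;python3 -c "
from h import *
go(at('m',.118))"
```

```text
clock: 4.17
eef_pos: [0.5563, 0.1393, 0.1184]
tcp_rot: [[-0.993, -0.106, -0.059], [-0.121, 0.86, 0.496], [-0.002, 0.5, -0.866]]
contact_force: [-1.3, -4.9, 11.4]
grip_width: -0.0001
grasp_force: 5.9
clock: 4.42
eef_pos: [0.5564, 0.1395, 0.1183]
tcp_rot: [[-0.993, -0.107, -0.058], [-0.121, 0.86, 0.496], [-0.003, 0.499, -0.866]]
contact_force: [-3.8, -10.2, 21.9]
grip_width: 0.0002
grasp_force: 11.8
shift [ 0.0003 -0.0005  0.0008] rot [-0.04  0.15  0.11]
```

Home, with about 24 N. Next the far one.

```bash
echo '{"ticks":[[0, 0, -0.015, 0, 0, 0, 0], [0, 0, -0.034, 0, 0, 0, 0], [-0.04, 0, -0.034, 0, 0, 0, 0], [-0.08, 0, -0.034, 0, 0, 0, 0], [-0.0952, 0, -0.034, 0, 0, 0, 0], [-0.0952, 0, -0.034, 0, 0, 0, 0], [-0.0952, 0, -0.034, 0, 0, 0, 0]]}' > m.json && python3 shift.py m.json;python3 - <<'E'
from h import *
go(at('f',.118))
d=bot.get_image("side");W=cloud(d)
for u,v in((267,150),(308,141),(308,143),(348,132)):print(W[v-1:v+2,u-2:u+3].reshape(-1,3).mean(0).round(4))
E
```

```text
clock: 5.0
eef_pos: [0.6524, 0.1348, 0.1453]
tcp_rot: [[-0.993, -0.105, -0.061], [-0.122, 0.86, 0.496], [0.0, 0.5, -0.866]]
contact_force: [-1.8, -0.1, 0.1]
grip_width: -0.0
grasp_force: 0.0
shift [-0.0005  0.0001  0.0322] rot [ 0.   -0.04  0.04]
[0.463  0.122  0.1284]
[0.5576 0.1411 0.1211]
[0.5566 0.1372 0.1186]
[0.6477 0.1354 0.1338]
```

Middle caught (pad z dropped to about 0.119).

```bash
echo '{"ticks":[[0, 0, 0.017, 0, 0, 0, 0], [0, 0, 0.022, 0, 0, 0, 0], [0, 0, 0.026, 0, 0, 0, 0], [0, 0, 0.03, 0, 0, 0, 0], [0, 0, 0.032, 0, 0, 0, 0], [0, 0, 0.033, 0, 0, 0, 0], [0, 0, 0.033, 0, 0, 0, 0]]}' > m.json && python3 shift.py m.json;echo '{"ticks":[[0, 0, 0.001, 0, 0, 0, 0], [0, 0, 0.001, 0, 0, 0, 0], [0, 0, 0.001, 0, 0, 0, 0]]}' > m.json && python3 shift.py m.json;python3 -c "
from h import *
go(at('f',.118))"
```

```text
clock: 5.63
eef_pos: [0.6506, 0.1508, 0.1187]
tcp_rot: [[-0.993, -0.106, -0.059], [-0.121, 0.86, 0.496], [-0.002, 0.5, -0.866]]
contact_force: [-1.7, -3.9, 9.8]
grip_width: -0.0003
grasp_force: 5.3
clock: 5.88
eef_pos: [0.6507, 0.151, 0.1186]
tcp_rot: [[-0.993, -0.107, -0.058], [-0.121, 0.86, 0.496], [-0.003, 0.499, -0.866]]
contact_force: [-4.9, -8.4, 19.0]
grip_width: 0.0001
grasp_force: 10.2
shift [-0.0001 -0.0007  0.001 ] rot [-0.03  0.14  0.11]
```

```bash
echo '{"ticks":[[0, 0, -0.02, 0, 0, 0, 0], [0, 0, -0.055, 0, 0, 0, 0.03], [0.04, 0, -0.085, 0, 0, 0, 0.085], [0.08, 0, -0.085, 0, 0, 0, 0.085], [0.12, 0, -0.085, 0, 0, 0, 0.085], [0.16, 0, -0.085, 0, 0, 0, 0.085], [0.1895, 0, -0.085, 0, 0, 0, 0.085], [0.1895, 0, -0.085, 0, 0, 0, 0.085]]}' > m.json && python3 shift.py m.json;python3 - <<'E'
from h import *
go(at('n',.137));go(at('n',.07))
d=bot.get_image("side");cv2.imwrite("pics/side3.png",cv2.resize(d["color"][80:230,200:420,::-1],(800,545)));W=cloud(d)
for u,v in((267,150),(308,141),(308,143),(348,132),(348,134)):print(W[v-1:v+2,u-2:u+3].reshape(-1,3).mean(0).round(4))
E
```

```text
clock: 6.55
eef_pos: [0.4629, 0.0864, 0.1902]
tcp_rot: [[-0.993, -0.105, -0.061], [-0.121, 0.86, 0.496], [-0.0, 0.5, -0.866]]
contact_force: [-0.4, -0.7, 0.0]
grip_width: 0.0831
grasp_force: 0.0
shift [-0.0043 -0.0006  0.0647] rot [-0.03 -0.    0.03]
shift [-0.0043 -0.0006  0.1317] rot [-0.03 -0.    0.03]
[0.463  0.1221 0.1283]
[0.5577 0.1417 0.1206]
[0.5567 0.1376 0.1183]
[0.6536 0.1525 0.1207]
[0.6524 0.1483 0.1183]
```

View pics/side3.png

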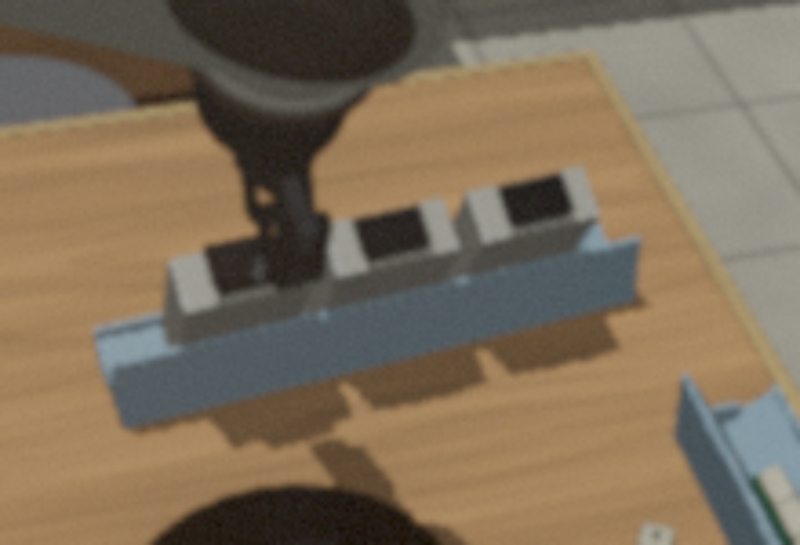

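Middle and far pads are down at about (390,232) and (535,200) in the crop; the near one at (240,262) is up. I'll lower the open fingers over the near one.

```bash
echo '{"ticks":[[-0.0043, -0.0006, 0.02, 0, 0, 0, 0.085], [-0.0043, -0.0006, 0.05, 0, 0, 0, 0.085], [-0.0043, -0.0006, 0.08, 0, 0, 0, 0.085], [-0.0043, -0.0006, 0.1, 0, 0, 0, 0.085], [-0.0043, -0.0006, 0.115, 0, 0, 0, 0.085], [-0.0043, -0.0006, 0.125, 0, 0, 0, 0.085], [-0.0043, -0.0006, 0.131, 0, 0, 0, 0.085], [-0.0043, -0.0006, 0.131, 0, 0, 0, 0.085]]}' > m.json && python3 shift.py m.json;python3 -c "
from h import *
go(at('n',.07))"
```

```text
clock: 7.27
eef_pos: [0.4639, 0.1519, 0.0756]
tcp_rot: [[-0.993, -0.106, -0.061], [-0.122, 0.859, 0.496], [-0.0, 0.5, -0.866]]
contact_force: [0.7, -0.1, 0.2]
grip_width: 0.0849
grasp_force: 0.0
shift [ 0.0046  0.0005 -0.    ] rot [ 0.01 -0.02  0.05]
```

```bash
echo '{"ticks":[[0.0043, 0.0004, 0, 0, 0, 0, 0.085], [0.0043, 0.0004, 0, 0, 0, 0, 0.05], [0.0043, 0.0004, 0, 0, 0, 0, 0.036], [0.0043, 0.0004, 0, 0, 0, 0, 0.02], [0.0043, 0.0004, 0, 0, 0, 0, 0.02], [0.0043, 0.0004, 0, 0, 0, 0, 0.02], [0.0043, 0.0004, 0, 0, 0, 0, 0.02], [0.0043, 0.0004, 0, 0, 0, 0, 0.02]]}' > m.json && python3 shift.py m.json;python3 -c "
from h import *
go(at('n',.07))"
```

```text
clock: 7.93
eef_pos: [0.46, 0.1513, 0.0769]
tcp_rot: [[-0.993, -0.106, -0.059], [-0.121, 0.86, 0.496], [-0.002, 0.5, -0.866]]
contact_force: [-0.8, -1.2, 6.5]
grip_width: 0.0356
grasp_force: 59.9
shift [ 0.0007 -0.      0.0013] rot [-0.    0.09  0.07]
```

```bash
echo '{"ticks":[[0, 0, -0.006, 0, 0, 0, 0.02], [0, 0, -0.014, 0, 0, 0, 0.02], [0, 0, -0.03, 0, 0, 0, 0.02], [0, 0, -0.05, 0, 0, 0, 0.02], [0, 0, -0.075, 0, 0, 0, 0.02], [0, 0, -0.1, 0, 0, 0, 0.02], [0, 0, -0.12, 0, 0, 0, 0.02], [0, 0, -0.12, 0, 0, 0, 0.02]]}' > m.json && python3 shift.py m.json;python3 - <<'E'
from h import *
d=bot.get_image("top");W=cloud(d)
c=d["color"].astype(int);Z=W[...,2]
go([.451,-.0675,.17],Rv)
d=bot.get_image("side");cv2.imwrite("pics/side4.png",d["color"][...,::-1])
E
```

```text
clock: 8.6
eef_pos: [0.4683, 0.0898, 0.1838]
tcp_rot: [[-0.993, -0.107, -0.055], [-0.12, 0.861, 0.495], [-0.006, 0.498, -0.867]]
contact_force: [0.2, -0.1, -1.8]
grip_width: 0.0355
grasp_force: 60.8
shift [ 0.0356 -0.1402 -0.0671] rot [29.9   0.23 -0.  ]
```

View pics/side4.png

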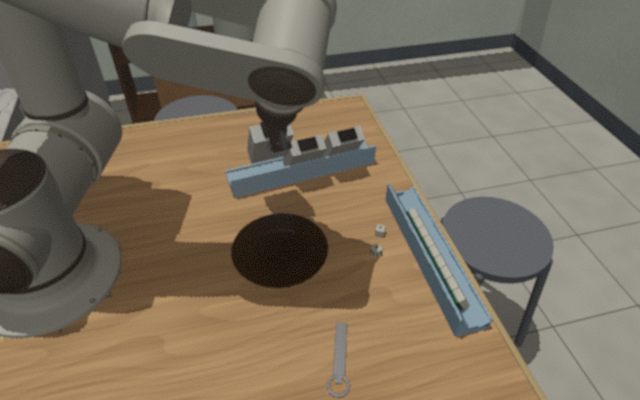

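Side view: the dispenser is held at about (270,142), clear of the rack, and the other two are still seated. I'll carry it over the dish and turn it upright.

```bash
echo '{"ticks":[[0.0356, -0.1402, -0.0671, 29.9, 0.2, 0, 0.02], [0.0356, -0.1402, -0.0671, 29.9, 0.2, 0, 0.02], [0.0356, -0.1402, -0.0671, 29.9, 0.2, 0, 0.02], [0.0356, -0.1402, -0.0671, 29.9, 0.2, 0, 0.02], [0.0356, -0.1402, -0.0671, 29.9, 0.2, 0, 0.02], [0.0356, -0.1402, -0.0671, 29.9, 0.2, 0, 0.02], [0.0356, -0.1402, -0.0671, 29.9, 0.2, 0, 0.02], [0.0356, -0.1402, -0.0671, 29.9, 0.2, 0, 0.02]]}' > m.json && python3 shift.py m.json;echo '{"ticks":[[0, 0, 0, 0, 0, 0, 0.02], [0, 0, 0, 0, 0, 0, 0.02], [0, 0, 0, 0, 0, 0, 0.02]]}' > m.json && python3 shift.py m.json;python3 - <<'E'
from h import *
go([.451,-.0675,.10],Rv)
d=bot.get_image("side");cv2.imwrite("pics/side5.png",cv2.resize(d["color"][130:330,160:420,::-1],(780,600)))
W=cloud(d);c=d["color"].astype(int)
m=(c.sum(-1)>200)&(W[...,2]>.08)&(W[...,2]<.16)&(abs(W[...,1]+.0675)<.05)&(abs(W[...,0]-.451)<.06)
p=W[m];print(len(p),p.min(0),p.max(0))
E
```

```text
clock: 9.37
eef_pos: [0.4502, -0.0655, 0.1676]
tcp_rot: [[-0.992, -0.123, -0.004], [-0.123, 0.992, 0.004], [0.003, 0.004, -1.0]]
contact_force: [0.6, 0.8, -1.4]
grip_width: 0.0354
grasp_force: 61.0
clock: 9.62
eef_pos: [0.4504, -0.0662, 0.1681]
tcp_rot: [[-0.992, -0.122, -0.003], [-0.122, 0.992, 0.002], [0.003, 0.002, -1.0]]
contact_force: [0.5, -0.4, -1.6]
grip_width: 0.0354
grasp_force: 61.0
shift [-0.0006 -0.0015  0.0681] rot [ 0.13 -0.14  0.07]
1082 [ 0.40741871 -0.09011595  0.09496958] [ 0.4906932  -0.05470177  0.15995492]
```

View pics/side5.png

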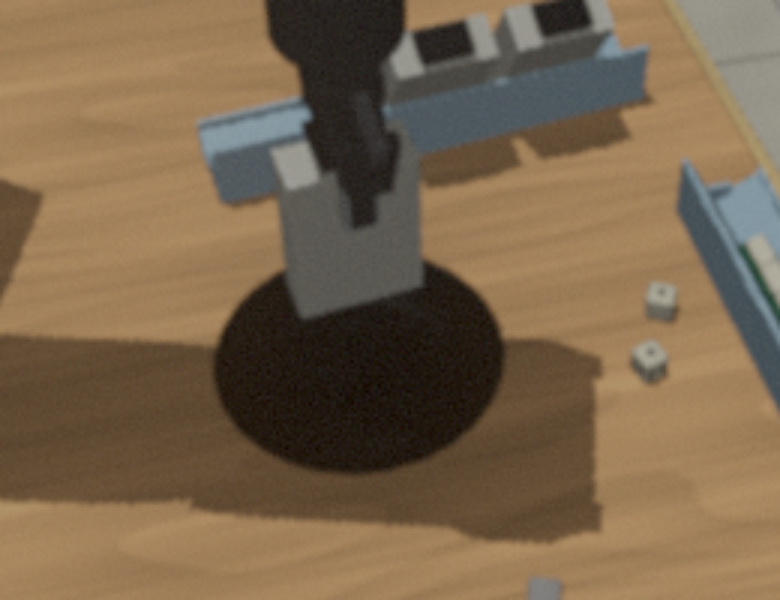

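The dispenser hangs upright above the dish; its underside measures z ≈ 0.097 at TCP 0.168, so touchdown is about 0.090 lower.

```bash
echo '{"ticks":[[-0.0006, -0.0015, 0.03, 0, 0, 0, 0.02], [-0.0006, -0.0015, 0.055, 0, 0, 0, 0.02], [-0.0006, -0.0015, 0.07, 0, 0, 0, 0.02], [-0.0006, -0.0015, 0.08, 0, 0, 0, 0.02], [-0.0006, -0.0015, 0.084, 0, 0, 0, 0.02], [-0.0006, -0.0015, 0.085, 0, 0, 0, 0.02], [-0.0006, -0.0015, 0.085, 0, 0, 0, 0.02], [-0.0006, -0.0015, 0.085, 0, 0, 0, 0.02]]}' > m.json && python3 shift.py m.json;for i in 1 2; do echo '{"ticks":[[0, 0, 0.0005, 0, 0, 0, 0.02], [0, 0, 0.001, 0, 0, 0, 0.02], [0, 0, 0.0015, 0, 0, 0, 0.02], [0, 0, 0.0015, 0, 0, 0, 0.02]]}' > m.json && python3 shift.py m.json; done
```

```text
clock: 10.33
eef_pos: [0.4514, -0.0678, 0.0842]
tcp_rot: [[-0.992, -0.122, -0.001], [-0.122, 0.992, 0.001], [0.001, 0.001, -1.0]]
contact_force: [0.7, -0.4, -2.7]
grip_width: 0.0358
grasp_force: 61.1
clock: 10.67
eef_pos: [0.451, -0.0676, 0.0819]
tcp_rot: [[-0.992, -0.122, -0.002], [-0.122, 0.992, 0.001], [0.002, 0.002, -1.0]]
contact_force: [-0.9, -0.1, -1.0]
grip_width: 0.0353
grasp_force: 61.1
clock: 11.0
eef_pos: [0.4509, -0.0676, 0.0801]
tcp_rot: [[-0.992, -0.122, -0.003], [-0.122, 0.992, 0.001], [0.002, 0.002, -1.0]]
contact_force: [0.8, 0.3, -1.9]
grip_width: 0.0355
grasp_force: 61.1
```

```bash
echo '{"ticks":[[0, 0, 0.0003, 0, 0, 0, 0.02], [0, 0, 0.0006, 0, 0, 0, 0.02], [0, 0, 0.001, 0, 0, 0, 0.02], [0, 0, 0.001, 0, 0, 0, 0.02], [0, 0, 0.001, 0, 0, 0, 0.02]]}' > m.json && python3 shift.py m.json; echo '{"ticks":[[0, 0, 0.0003, 0, 0, 0, 0.02], [0, 0, 0.0006, 0, 0, 0, 0.02], [0, 0, 0.0008, 0, 0, 0, 0.02], [0, 0, 0.0008, 0, 0, 0, 0.02]]}' > m.json && python3 shift.py m.json|sed -n '2p;4,5p'
```

```text
clock: 11.42
eef_pos: [0.4509, -0.0676, 0.0792]
tcp_rot: [[-0.992, -0.122, -0.002], [-0.122, 0.992, 0.001], [0.002, 0.002, -1.0]]
contact_force: [-0.1, -0.3, -2.2]
grip_width: 0.0354
grasp_force: 61.1
eef_pos: [0.4509, -0.0676, 0.0784]
contact_force: [-0.1, 0.5, -2.5]
grip_width: 0.0356
```

```bash
for i in 1; do echo '{"ticks":[[0, 0, 0.0003, 0, 0, 0, 0.02], [0, 0, 0.0006, 0, 0, 0, 0.02], [0, 0, 0.0008, 0, 0, 0, 0.02], [0, 0, 0.0008, 0, 0, 0, 0.02]]}' > m.json && python3 shift.py m.json|sed -n '2p;4,5p'; echo '{"ticks":[[0, 0, 0.0003, 0, 0, 0, 0.02], [0, 0, 0.0006, 0, 0, 0, 0.02], [0, 0, 0.0008, 0, 0, 0, 0.02], [0, 0, 0.0008, 0, 0, 0, 0.02]]}' > m.json && python3 shift.py m.json|sed -n '2p;4,5p'; done
```

```text
eef_pos: [0.4509, -0.0676, 0.0776]
contact_force: [0.1, 0.7, -2.8]
grip_width: 0.0354
eef_pos: [0.451, -0.0676, 0.0775]
contact_force: [-4.4, 1.2, 11.2]
grip_width: 0.0353
```

Touchdown. I'll ease off 0.6 mm, then open.

```bash
echo '{"ticks":[[0, 0, -0.0006, 0, 0, 0, 0.02], [0, 0, -0.0006, 0, 0, 0, 0.02], [0, 0, -0.0006, 0, 0, 0, 0.02]]}' > m.json && python3 shift.py m.json|sed -n '2p;4,5p';echo '{"ticks":[[0, 0, 0, 0, 0, 0, 0.037], [0, 0, 0, 0, 0, 0, 0.038], [0, 0, 0, 0, 0, 0, 0.04], [0, 0, 0, 0, 0, 0, 0.044], [0, 0, 0, 0, 0, 0, 0.055], [0, 0, 0, 0, 0, 0, 0.07], [0, 0, 0, 0, 0, 0, 0.08], [0, 0, 0, 0, 0, 0, 0.08]]}' > m.json && python3 shift.py m.json
python3 - <<'E'
from h import *
d=bot.get_image("side");cv2.imwrite("pics/side6.png",cv2.resize(d["color"][130:330,160:420,::-1],(780,600)))
E
```

```text
eef_pos: [0.451, -0.0676, 0.0776]
contact_force: [-0.9, 0.8, 1.4]
grip_width: 0.0353
clock: 13.33
eef_pos: [0.4509, -0.0676, 0.0774]
tcp_rot: [[-0.992, -0.122, -0.002], [-0.122, 0.992, 0.001], [0.002, 0.002, -1.0]]
contact_force: [0.2, 0.4, 0.5]
grip_width: 0.08
grasp_force: 0.0
```

View pics/side6.png

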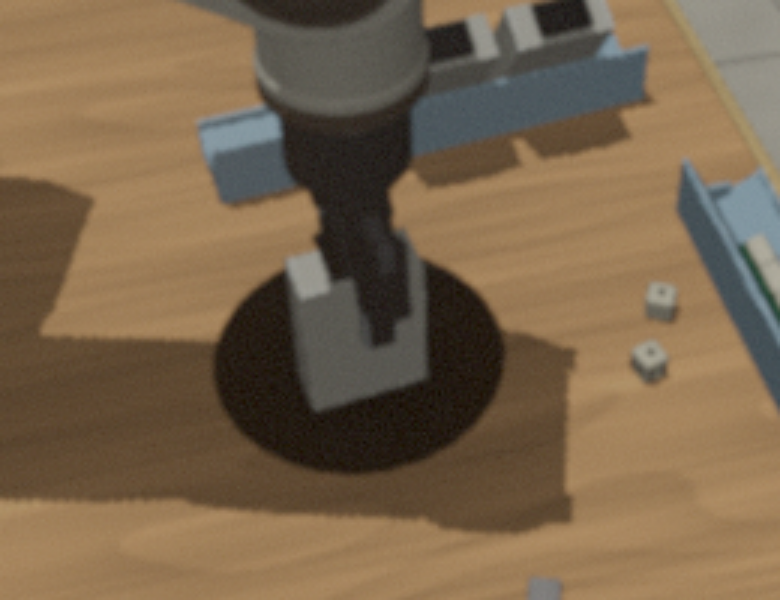

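It stands upright in the dish at about (360,335), with the fingers open. I'll retreat straight up and check.

```bash
echo '{"ticks":[[0, 0, -0.01, 0, 0, 0, 0.08], [0, 0, -0.03, 0, 0, 0, 0.08], [0, 0, -0.06, 0, 0, 0, 0.08], [0, 0, -0.1, 0, 0, 0, 0.08], [0, 0, -0.14, 0, 0, 0, 0.08], [0, 0, -0.18, 0, 0, 0, 0.08], [0, 0, -0.2, 0, 0, 0, 0.08], [0, 0, -0.2, 0, 0, 0, 0.08]]}' > m.json && python3 shift.py m.json|head -2; echo '{"ticks":[[0, 0, 0, 0, 0, 0, 0.08], [0, 0, 0, 0, 0, 0, 0.08], [0, 0, 0, 0, 0, 0, 0.08], [0, 0, 0, 0, 0, 0, 0.08], [0, 0, 0, 0, 0, 0, 0.08], [0, 0, 0, 0, 0, 0, 0.08]]}' > m.json && python3 shift.py m.json|head -2
python3 - <<'E'
from h import *
d=bot.get_image("side");cv2.imwrite("pics/side7.png",d["color"][...,::-1]);W=cloud(d)
for u,v in((308,143),(348,134)):print(W[v-1:v+2,u-2:u+3].reshape(-1,3).mean(0).round(4))
E
```

```text
clock: 14.05
eef_pos: [0.4524, -0.0682, 0.2832]
clock: 14.55
eef_pos: [0.4513, -0.0678, 0.277]
[0.5566 0.1372 0.1187]
[0.6521 0.1473 0.1191]
```

View pics/side7.png

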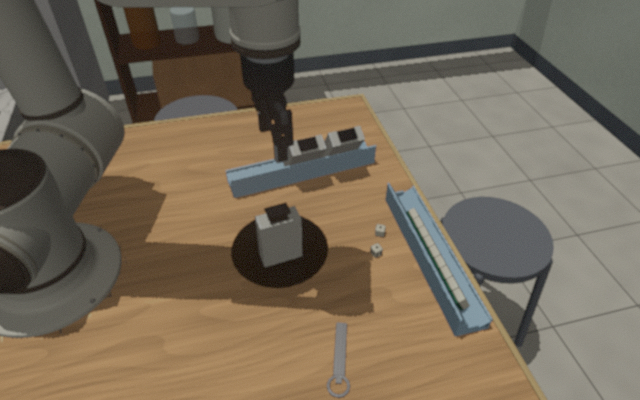

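The dispenser stands in the dish at about (280,237). The two in the rack are locked, with pads still at z ≈ 0.119. The dice and opener are where they were.

```bash
python3 -c "
from station import bot
print(bot.hand_in())"
```

```text
the job is handed in; nothing more can be done
None
```

I pushed all three plungers home: the middle and far dispensers caught and stay locked in the rack, and the near one, with the worn catch, sprang back up and now stands upright in the dish; the dice, opener and dish look unmoved, and the job was handed in at about 14.6 s.

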